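# Free the sagging gate bolt and hold the shaker guard ajar

## Robot

A 7-joint arm with a two-finger parallel gripper is mounted at the origin on the work surface. World frame = base frame: x ahead of the robot, y to its left, z up, the work surface at z = 0. Lengths are in m, angles in rad, forces in N, time in s.
With the tool pointing down it reaches from about 0.4 to 0.875 m from the base axis. Payload 19.3 kg.
Tool frame: the origin (TCP) lies at the centre of the arm's flange, where the gripper is bolted on; the fingertips stand 173 mm ahead of it and the grasp point (between the pads) lies 155 mm ahead of it (bot.grip_point_offset is the distance from the TCP to the grasp point, in m); z points along the fingers, x is the direction in which the jaws open and shut, and the axes are right-handed (so a half turn about z gives the same grasp; the last joint's range is limited). The gripper opens to 85 mm and grips with 20 to 120 N. Pads are 22 mm wide; open, the fingers measure 114 mm over their backs; the gripper's body (76 mm by 85 mm) begins 54 mm behind the grasp point. The pads swing forward as they close: fully open they stand 13 mm farther back than shut.
Start: joints at [1.089, 0.521, -0.036, 1.599, 0.021, 1.021, -0.113], TCP at [0.25, -0.573, 0.405] pointing down, gripper open.
Joint ranges: [-2.91, 2.91], [-0.3, 2.13], [-1.5, 1.42], [0.17, 2.43], [-1.26, 4.41], [0.16, 1.93], [-2.52, 2.52]. Speed limits (rad/s): [1.89, 1.89, 2.39, 2.39, 3.01, 3.01, 3.01].

## Interface

Orientations are given as [roll, pitch, yaw] about the fixed x, y, z axes, in that order (R = Rz(yaw) Ry(pitch) Rx(roll)).
In Python, from workcell import bot gives the robot as it stands.
- The arm moves only by the tool step_arm, never from a script. Its argument "plan" is a list that holds one entry, the list of rows, each a list of 4 numbers: the shift along the world's x, y, z in cm, then the turn about the world's z in rad. A call has 1 to 12 rows; each row is the pose to reach, as a shift and turn from the pose measured when the call began; what a row does not reach only later rows make up. A row lasts 1/12 s, in which the tool goes at most 41.7 mm and 7.16 degrees, less where a joint would pass 70% of its speed; a pose out of reach is approached as far as the arm can. A call with a gripper value outside its range is refused whole. "jaw" is the closure, from 0 (fully open) to 1 (shut), set as the call begins (left out, the last holds). The fingers move at their own pace and stop on an object; "force" is the grip in N (left out, the last holds). Time passes only in rows, so rows that repeat a pose let the fingers close. It gives the time, the measured TCP pose, the force and the opening at its end, in the units of the state.
- bot.observe(): the state, without advancing time (a new reading comes with each control period).
- bot.grab_frame(name): name is "side" or "top" or "wrist"; returns a dict with "pixels" (480x640x3 uint8, blue, green, red), "mtx" (3x3 intrinsics, pixels), "k1" (the pictures are not rectified: a ray, as slopes to the right and down, at radius r is drawn at 1 + k1 r^2 times it, then the intrinsics apply), "R" (3x3) and "t" (3): a world point X has camera coordinates R X + t. Camera axes: x right, y down, z forward; pixel columns grow to the right and rows downward; lengths in m; the calibration is good to about 2 mm. A picture is of the moment at which its call begins. There is no depth.
- bot.job_done(): hands the job in, once; it reports no verdict.
The state is a dict: "clock": time; "qpos": joint angles; "qd": joint speeds; "joint_efforts": joint torques, N m; "position": TCP position; "tool_rot": TCP orientation; "force": force on the tool from outside, world axes, zero at the start; "moment": the same for the moment, N m; "grip_width": finger opening in m.
Only numpy, scipy, OpenCV 4.12 (cv2) and the standard library are available. Lean on these libraries where they do the work, as an engineer would, in place of code of your own. Each camera call takes 0.05 s, during which the arm holds its last target.

## Task

The bolt on top of the shaker guard's gate hangs low, so its nose catches behind the bent-up lip of the keeper. Take the bolt by its knob, lift it over the lip while drawing it back until it is clear of the keeper, then pull the gate ajar, about 8 cm at its free edge, and finish holding it there against its closing spring, without letting go. Do not force the bolt against the keeper, and do not disturb the bottle, tip box or tube rack.

Things in the scene. Friction and masses are not known exactly. Their poses are not given: they have to be found in the camera images.
- guard: Fixed low pen round a bench shaker, aluminium posts and clear panels, 394 mm wide, about 300 mm deep, rails 130 mm above the bench. Origin on the bench straight below the bolt knob's home place. Its x axis points through the shut gate into the pen, its y axis runs along the shut gate from the hinge towards the latch post, z up. The gate's top rail is 36 mm deep (x), and the shut gate spans y = -221 mm (hinge line) to +75 mm; latch post y = 79 to 129 mm.
- gate: Hinged gate of the guard (aluminium frame, clear pane, 0.9 kg), 296 mm long, top of rail at 130 mm. Origin on its hinge line at bench height; its y axis runs along the gate to the free edge, x to the inside of the pen. It carries the bolt in two steel guides, 39 mm tall, 12 mm long (y), 22 mm wide (x), 30 mm from the knob's home place towards the free edge and 85 mm towards the hinge.
- gate_hinge (a joint): Gate angle in rad about the upright hinge line: 0 shut, grows as the free edge swings out of the pen (towards guard -x, anticlockwise seen from above), stop at 1.2. A spring always closes it: 0.5 N m when shut plus 1.0 N m per rad. 0.27 rad is 8 cm at the free edge.
- hinge_line (a point): Point on the gate's upright hinge line, at the rail top (z = 130 mm).
- gate_edge (a point): Middle of the gate's free edge at the rail top, 296 mm from the hinge line.
- bolt: Steel barrel bolt lying along the top of the gate, 0.22 kg: a 10 mm round rod, 220 mm long with a square nose at the free-edge end and an upright knob. Origin on the rod's axis below the knob, 143 mm above the bench when sagging; axes as the gate's.
- knob (a point): Middle of the bolt's knob: an upright black round plastic grip, 22 mm across and 28 mm tall, on a 12 mm steel stem. This point is 45 mm above the rod's axis, 58 mm above the rail (188 mm above the bench when sagging) and 221 mm minus the draw from the hinge line. Free space on both sides across the rail. Being round it can turn in the fingers.
- nose (a point): Middle of the underside of the bolt's nose (14 mm wide, 12 mm long, hanging 7 mm below the rod), 99 mm from the knob's axis towards the latch post.
- bolt_draw (a joint): How far the bolt is drawn back towards the hinge, in m: 0 fully home, stop at 0.050. From 0.009 on the nose meets the lip unless lifted; from 0.025 on the nose is out of the keeper and the gate is free. Friction about 1 N; it does not spring back.
- bolt_lift (a joint): How far the bolt is lifted in its guides, in m: 0 sagging (it falls back there by its weight), stop at 0.016. The nose passes over the lip from 0.007 on.
- keeper: Steel keeper on top of the latch post: two upright cheeks 40 mm tall, 22 mm apart, a strap over their far end, and at the gate's end a bent-up lip, 8 mm high and 4 mm thick. Origin at rail-top height above the guard's origin; axes as the guard's; cheeks from y = 80 to 116 mm.
- lip_top (a point): Middle of the lip's top edge, 8 mm above the rail top, 82 mm from the knob's home place towards the latch post.
- reagent_bottle: Bystander: round bottle with a cap, 64 mm across, 115 mm tall, standing left of the guard. Origin under its middle.
- tip_box: Bystander: box of pipette tips, 85 x 120 mm, 62 mm tall, standing left of the guard. Origin under its middle.
- tube_rack: Bystander: tube rack, 90 x 160 mm, 62 mm tall, standing right of the gate, its long side across the gate plane. Origin under its middle.

How it is judged:
On the way, in this order (a step that is already met when the one before it is completed fails the run):
1. the bolt is lifted by at least 6 mm before its nose has passed the lip (value of joint bolt_lift above 0.006 m and value of joint bolt_draw below 0.018 m), for 0.02 s.
2. the bolt is drawn back at least 25 mm, clear of the keeper, with the gate still shut (under 0.06 rad) (value of joint bolt_draw above 0.025 m and value of joint gate_hinge below 0.06 rad), for 0.02 s.
At the end, for the whole second after the job is handed in: The gate stands still between 0.17 and 0.41 rad (5 to 12 cm at its free edge), held there by the gripper's fingers on the gate or its bolt (over 1 N), the bolt is drawn back 25 mm or more, and the bystanders stand within 30 mm of where they were and upright (value of joint bolt_draw above 0.025 m and value of joint gate_hinge between 0.17 and 0.41 rad and velocity of joint gate_hinge between -0.05 and 0.05 rad/s and contact force between the fingers and gate above 1 N and not (distance of reagent_bottle from where it was at the start of the episode above 0.03 m or angle between reagent_bottle's own z axis and vertical above 0.3 rad) and not (distance of tip_box from where it was at the start of the episode above 0.03 m or angle between tip_box's own z axis and vertical above 0.3 rad) and not (distance of tube_rack from where it was at the start of the episode above 0.03 m or angle between tube_rack's own z axis and vertical above 0.3 rad)); the arm keeps its last pose, push and grip.
It fails at once if the bolt is forced against the keeper with more than 40 N (contact force between bolt and keeper above 40 N).
It fails at once if the reagent bottle is moved more than 30 mm or tipped (distance of reagent_bottle from where it was at the start of the episode above 0.03 m or angle between reagent_bottle's own z axis and vertical above 0.3 rad).
It fails at once if the tip box is moved more than 30 mm or tipped (distance of tip_box from where it was at the start of the episode above 0.03 m or angle between tip_box's own z axis and vertical above 0.3 rad).
It fails at once if the tube rack is moved more than 30 mm or tipped (distance of tube_rack from where it was at the start of the episode above 0.03 m or angle between tube_rack's own z axis and vertical above 0.3 rad).
It also fails if it takes over 38 s, if anything falls off the work surface, if the arm or the gripper's body presses on something with over 40 N, if the wrist force passes 120 N, or if a joint passes its speed limit or range.

## Working session

There is one attempt and no reset: what is moved stays moved. The work goes in short steps, Python scripts to look and compute and a tool call to move; the robot and the scene stay as the last step left them, time stands still between calls to the robot, and variables do not carry over. Pictures are saved under pics/ and viewed, and the job is handed in when it is done.

Besides the shell and the picture viewer there is one more tool, called after "Call:" as name([rows], argument=value, ...), one row to a line, values as JSON. step_arm: Moves the arm, as the interface text tells. Its arguments: {"type":"object","properties":{"plan":{"type":"array"},"jaw":{"type":"number"},"force":{"type":"number"}},"required":["plan"]}

```bash
mkdir -p pics; python3 - <<'E'
from workcell import bot
import cv2
s=bot.observe(); print({k:s[k] for k in('clock','position','tool_rot','grip_width','force')})
for n in("side","top","wrist"):
    f=bot.grab_frame(n); cv2.imwrite(f"pics/{n}0.png",f["pixels"]); print(n,f["mtx"],f["k1"],f["R"],f["t"])
E
```

```text
{'clock': 0.0, 'position': array([ 0.25008392, -0.57262744,  0.40411661]), 'tool_rot': array([ 3.14150383e+00,  1.15685007e-03, -1.15897976e+00]), 'grip_width': 0.08568954695628966, 'force': array([-0.08978244, -0.45126457, -0.21273284])}
side [[444.54209457   0.         315.92977395]
 [  0.         444.54209457 234.61353794]
 [  0.           0.           1.        ]] -0.028665781482962827 [[ 0.69043689 -0.72317951  0.01755861]
 [-0.34274084 -0.34840543 -0.87243474]
 [ 0.63704444  0.59634307 -0.48841512]] [-0.3830248   0.3221673   0.54061003]
top [[511.27697204   0.         323.72577877]
 [  0.         511.27697204 238.54399206]
 [  0.           0.           1.        ]] 0.014054469197973268 [[ 1.07394345e-02 -9.99942110e-01  6.63651710e-04]
 [-9.96363339e-01 -1.07570963e-02 -8.45244406e-02]
 [ 8.45266865e-02  2.46506459e-04 -9.96421185e-01]] [0.02420729 0.56473556 1.27037439]
wrist [[415.11288267   0.         321.18844646]
 [  0.         415.11288267 240.55377224]
 [  0.           0.           1.        ]] -0.08065672393320412 [[ 0.39935876 -0.91679402 -0.00114413]
 [-0.88549985 -0.38604959  0.25856475]
 [-0.2374923  -0.10224697 -0.96599325]] [-0.62380573 -0.03223963  0.37777377]
```

View pics/side0.png

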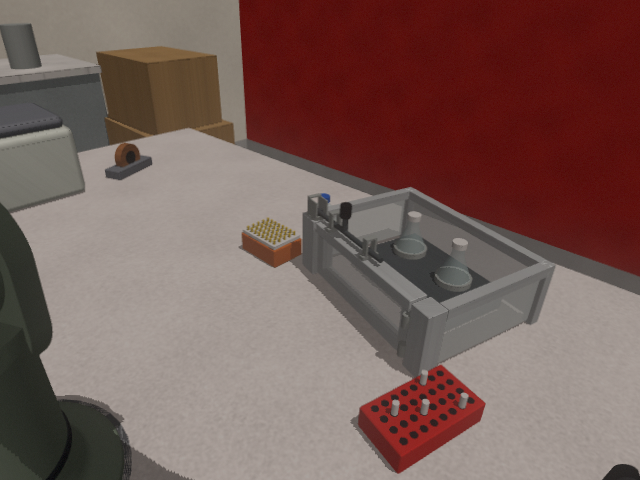

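View pics/top0.png

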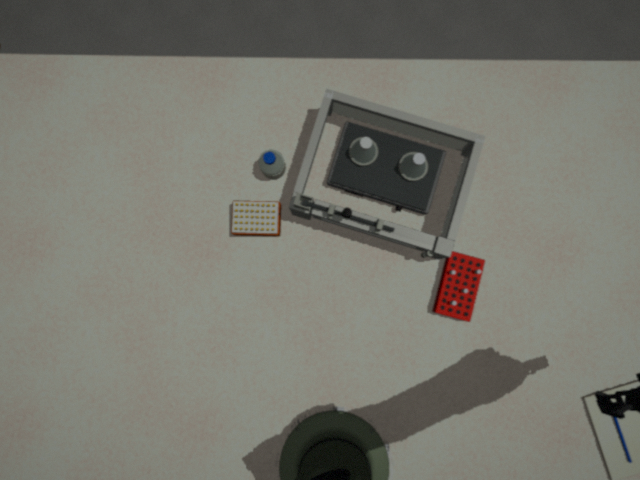

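View pics/wrist0.png

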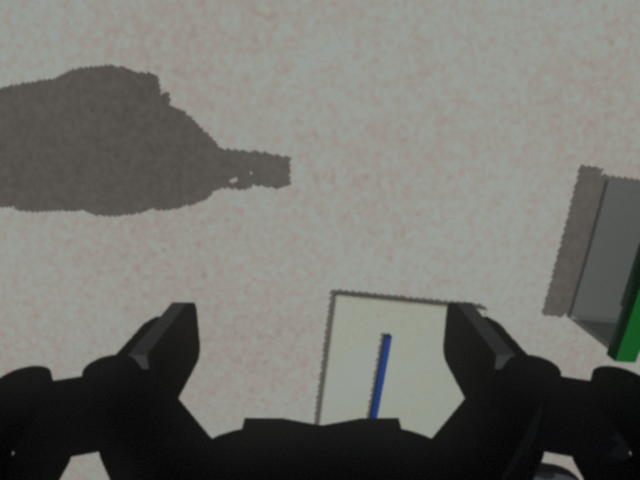

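The top view shows the knob as a dark blob at about (346,213). The gate rail runs from the latch post (303,207) to the hinge end (432,247). In the side view the knob is at about (346,210). The bottle, the tip box and the red rack all stand clear of the rail. Next I zoom in and triangulate.

```bash
cat > h.py <<'E'
import numpy as np, cv2
from scipy.optimize import least_squares
def ray(f,uv):
    K=f["mtx"]; d=[(uv[0]-K[0,2])/K[0,0],(uv[1]-K[1,2])/K[1,1]]; d=np.array(d); u=d.copy()
    for _ in range(10): u=d/(1+f["k1"]*(u@u))
    R=f["R"]; o=-R.T@f["t"]; v=R.T@np.array([u[0],u[1],1]); return o,v/np.linalg.norm(v)
def onplane(f,uv,z):
    o,v=ray(f,uv); return o+v*(z-o[2])/v[2]
def tri(a,b):
    (o1,v1),(o2,v2)=a,b
    t=np.linalg.lstsq(np.c_[v1,-v2],o2-o1,rcond=None)[0]
    p,q=o1+t[0]*v1,o2+t[1]*v2; return (p+q)/2,np.linalg.norm(p-q)
def proj(f,X):
    c=f["R"]@X+f["t"]; u=c[:2]/c[2]; u=u*(1+f["k1"]*(u@u)); return f["mtx"][:2,:2]@u+f["mtx"][:2,2]
def blobs(f,box,th):
    x0,y0,x1,y1=box; g=f["pixels"].max(2)[y0:y1,x0:x1]
    n,l,s,c=cv2.connectedComponentsWithStats((g<th).astype(np.uint8))
    return [(s[i].tolist(),(c[i]+[x0,y0]).round(1).tolist()) for i in range(1,n) if s[i][4]>8]
E
python3 - <<'E'
from workcell import bot
from h import *
import pickle
T=bot.grab_frame("top");S=bot.grab_frame("side")
pickle.dump((T,S),open("f0.pkl","wb"))
print(blobs(T,(330,195,365,230),45)); print(blobs(S,(332,195,360,235),45))
a=cv2.resize(T["pixels"][180:270,280:480],None,fx=4,fy=4,interpolation=cv2.INTER_CUBIC)
b=cv2.resize(S["pixels"][180:380,290:460],None,fx=3,fy=3,interpolation=cv2.INTER_CUBIC)
cv2.imwrite("pics/tz.png",a);cv2.imwrite("pics/sz.png",b)
E
```

```text
[([4, 14, 31, 14, 128], [347.6, 214.9])]
[([8, 8, 11, 17, 159], [345.3, 210.8])]
```

View pics/tz.png

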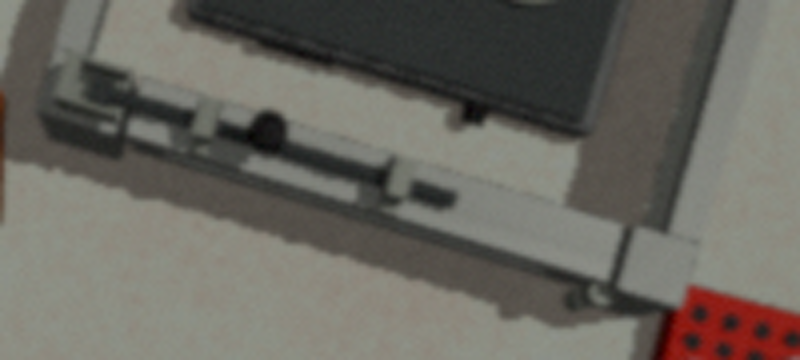

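View pics/sz.png

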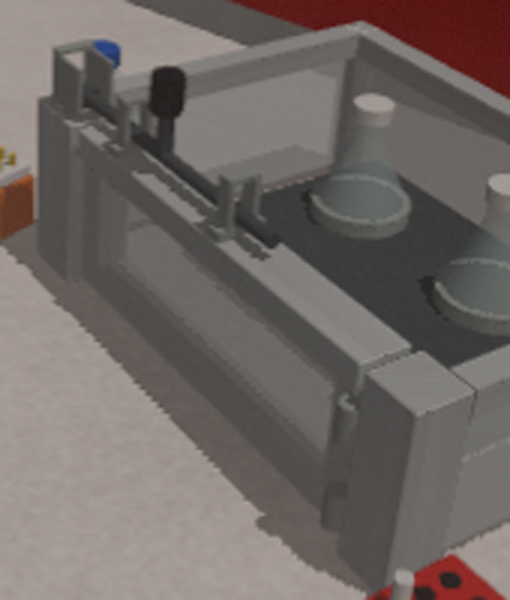

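```bash
python3 - <<'E'
from h import *
import pickle
T,S=pickle.load(open("f0.pkl","rb"))
kt=(280+268/4,180+132/4); ks=(345.4,210.6)
P,e=tri(ray(T,kt),ray(S,ks)); print("knob",P,e)
print("top@.195",onplane(T,kt,.198), "side@.188",onplane(S,ks,.188))
def z(u,v): return (280+u/4,180+v/4)
a=onplane(T,z(150,100),.143);b=onplane(T,z(450,197),.143); d=a-b; print("rod yaw",np.degrees(np.arctan2(d[1],d[0])),a,b)
a=onplane(T,z(130,141),.13);b=onplane(T,z(612,277),.13); d=a-b; print("front edge yaw",np.degrees(np.arctan2(d[1],d[0])),np.linalg.norm(d),a,b)
a=onplane(T,z(128,92),.13);b=onplane(T,z(625,225),.13); d=a-b; print("back edge yaw",np.degrees(np.arctan2(d[1],d[0])),np.linalg.norm(d),a,b)
print("seam mid",onplane(T,z(620,252),.13))
# side: gate front bottom etc: rail front-top edge
def zs(u,v): return (290+u/3,180+v/3)
a=onplane(S,zs(82,128),.13);b=onplane(S,zs(362,362),.13); d=a-b; print("S front edge",np.degrees(np.arctan2(d[1],d[0])),np.linalg.norm(d),a,b)
hsv=cv2.cvtColor(T["pixels"],cv2.COLOR_BGR2HSV)
m=((hsv[...,1]>150)&((hsv[...,0]<8)|(hsv[...,0]>172))).astype(np.uint8)
cs,_=cv2.findContours(m,0,2); c=max(cs,key=cv2.contourArea); bx=cv2.boxPoints(cv2.minAreaRect(c)); print([onplane(T,p,.062).round(3)[:2] for p in bx])
E
```

```text
knob [ 0.60760764 -0.02058419  0.18975893] 0.00031050868743252326
top@.195 [ 0.60659466 -0.02032716  0.198     ] side@.188 [ 0.6102759  -0.01822845  0.188     ]
rod yaw 72.54971668519963 [0.63195673 0.04547556 0.143     ] [ 0.57750685 -0.12774137  0.143     ]
front edge yaw 74.75338025989578 0.29052975232993966 [0.60967487 0.05702397 0.13      ] [ 0.53327301 -0.22327996  0.13      ]
back edge yaw 75.50156803822034 0.29912299562602007 [0.63849746 0.05855445 0.13      ] [ 0.56361097 -0.23104282  0.13      ]
seam mid [ 0.54785345 -0.22802247  0.13      ]
S front edge 73.11756883969387 0.2923739441332481 [0.61883801 0.06037445 0.13      ] [ 0.53393005 -0.21939896  0.13      ]
[array([ 0.385, -0.235]), array([ 0.535, -0.274]), array([ 0.514, -0.363]), array([ 0.364, -0.323])]
```

Call:
step_arm([
  [[1.8,2.8,0.1,0.074],[3.6,5.6,0.2,0.148],[5.4,8.4,0.4,0.222],[7.2,11.2,0.6,0.296],[9.0,14.0,0.8,0.37],[10.8,16.8,1.0,0.444],[12.6,19.6,1.0,0.518],[14.4,22.4,1.0,0.592],[16.2,25.2,1.0,0.666],[18.0,28.0,1.0,0.74],[19.8,30.8,1.0,0.814],[21.6,33.6,1.0,0.888]],
], jaw=0, force=60)

```text
clock: 1.25
position: [0.4667, -0.2352, 0.4146]
tool_rot: [3.141, 0.0, -0.267]
force: [0.4, -1.2, -0.4]
grip_width: 0.0851
```

Call:
step_arm([
  [[1.8,2.7,0,0],[3.6,5.4,0,0],[5.4,8.1,0,0],[7.2,10.8,0,0],[9.0,13.5,0,0],[10.8,16.2,0,0],[12.6,18.9,0,0],[13.6,20.5,0,0],[14.1,21.4,0,0],[14.1,21.4,0,0]],
])

```text
clock: 2.08
position: [0.6082, -0.0192, 0.4142]
tool_rot: [-3.141, 0.001, -0.265]
force: [0.1, -0.0, -0.4]
grip_width: 0.0853
```

```bash
python3 - <<'E'
from workcell import bot
from h import *
s=bot.observe(); print(s["clock"],s["position"],s["tool_rot"])
for n in("wrist","side"):
    f=bot.grab_frame(n); cv2.imwrite(f"pics/{n}1.png",f["pixels"])
    if n=="wrist":
        k=np.array([.6076,-.0206,.202]); print("knob top proj",proj(f,k)); W=f
        a=[.267,.964,0];a=np.array(a); print("stem base", proj(f,np.array([.6076,-.0206,.143])), proj(f,np.array([.6076,-.0206,.143])-.1*a))
import pickle; pickle.dump(W,open("w1.pkl","wb"))
E
```

```text
2.0833 [ 0.60819435 -0.01918953  0.41422022] [-3.14098251e+00  8.02433709e-04 -2.64838728e-01]
knob top proj [321.148542   281.27989049]
stem base [321.08467467 246.55978369] [320.43870082 390.28127161]
```

View pics/wrist1.png

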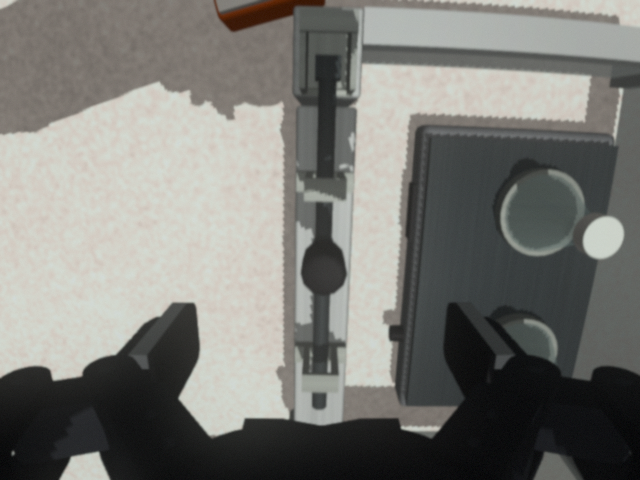

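View pics/side1.png

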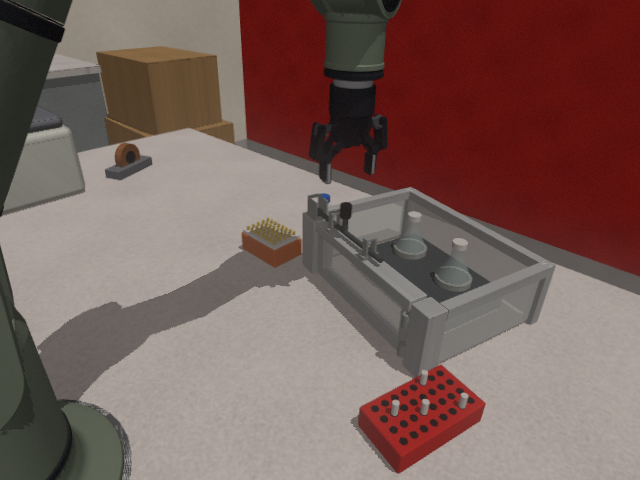

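The wrist view shows the knob at about (323,270), within 2 px of the predicted mid-knob position. The rail is nearly parallel to the image columns, tilted about 1.4°, so the gate direction is about 73.3°. The jaws straddle the rail with the knob between them, so I descend.

Call:
step_arm([
  [[0.1,-0.1,-1.0,-0.01],[0.1,-0.1,-2.0,-0.02],[0.1,-0.1,-3.0,-0.02],[0.1,-0.1,-4.0,-0.02],[0.1,-0.1,-5.0,-0.02],[0.1,-0.1,-6.0,-0.02],[0.1,-0.1,-6.8,-0.02],[0.1,-0.1,-6.8,-0.02]],
])

```text
clock: 2.85
position: [0.608, -0.023, 0.3443]
tool_rot: [3.14, 0.003, -0.288]
force: [1.2, 0.4, 0.7]
grip_width: 0.0852
```

```bash
python3 - <<'E'
from workcell import bot
from h import *
s=bot.observe(); print(s["clock"],s["position"],s["tool_rot"],s["force"])
f=bot.grab_frame("wrist"); cv2.imwrite("pics/wrist2.png",f["pixels"])
f=bot.grab_frame("side"); cv2.imwrite("pics/side2.png",cv2.resize(f["pixels"][120:320,250:450],None,fx=3,fy=3))
E
```

```text
2.85 [ 0.60797699 -0.02302459  0.34434065] [ 3.14005339e+00  3.09970895e-03 -2.87699065e-01] [1.23339712 0.43372845 0.70757403]
```

View pics/wrist2.png

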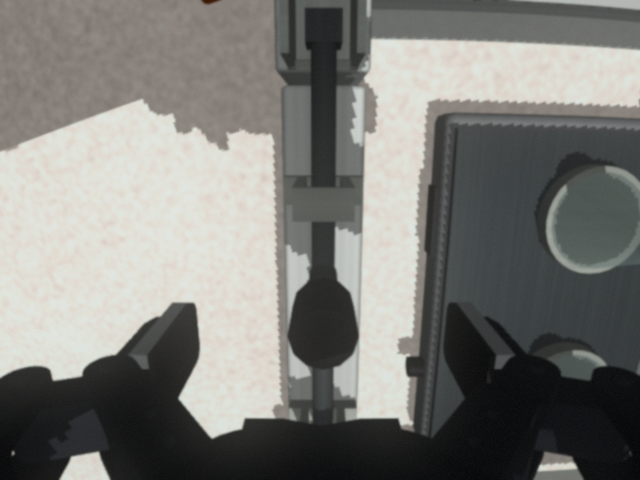

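View pics/side2.png

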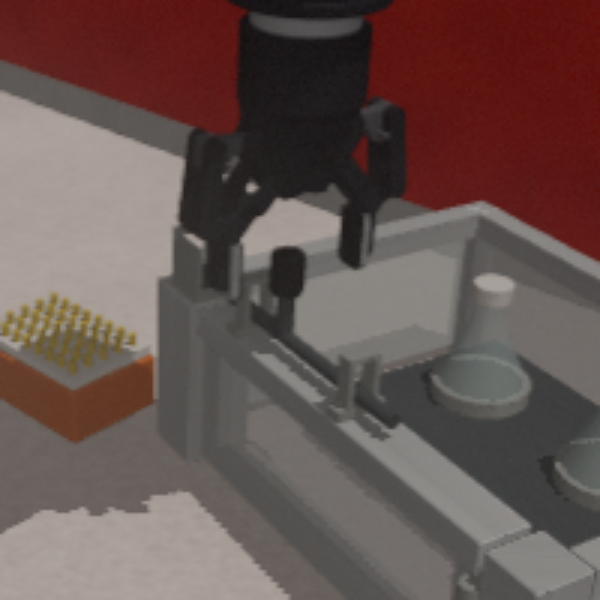

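The jaws are centred: the knob is at column 323 and the finger midpoint is about 321. The rail is now parallel to the pads. I trim y and z slightly and close the jaws.

Call:
step_arm([
  [[0.1,0.2,0.2,0],[0.1,0.2,0.2,0],[0.1,0.2,0.2,0],[0.1,0.2,0.2,0],[0.1,0.2,0.2,0],[0.1,0.2,0.2,0],[0.1,0.2,0.2,0],[0.1,0.2,0.2,0],[0.1,0.2,0.2,0],[0.1,0.2,0.2,0],[0.1,0.2,0.2,0],[0.1,0.2,0.2,0]],
], jaw=1, force=60)

```text
clock: 3.95
position: [0.6093, -0.0209, 0.3486]
tool_rot: [3.141, 0.001, -0.288]
force: [-3.6, 0.9, 6.0]
grip_width: 0.0199
```

```bash
python3 - <<'E'
from workcell import bot
from h import *
s=bot.observe(); print(s["clock"],s["position"],s["force"],s["grip_width"])
f=bot.grab_frame("side"); cv2.imwrite("pics/side3.png",cv2.resize(f["pixels"][120:320,250:450],None,fx=3,fy=3))
f=bot.grab_frame("wrist"); cv2.imwrite("pics/wrist3.png",f["pixels"])
E
```

```text
3.95 [ 0.6092917  -0.02085251  0.34857703] [-3.64825078  0.86951166  5.99675365] 0.01993382363669029
```

View pics/side3.png

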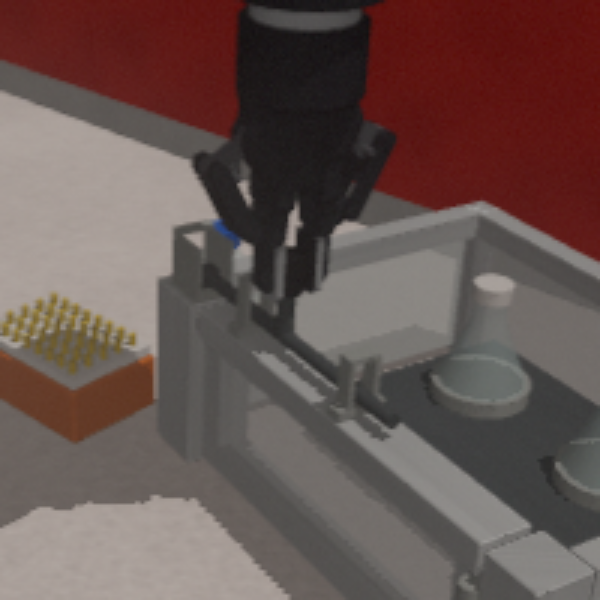

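View pics/wrist3.png

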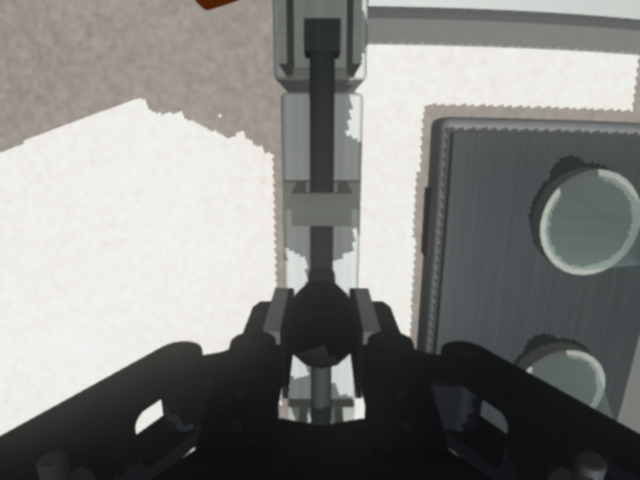

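The jaws hold the knob at an opening of 19.9 mm, with the pads either side of the grip. Now I lift 11 mm.

Call:
step_arm([
  [[0,0,0.2,0],[0,0,0.4,0],[0,0,0.6,0],[0,0,0.8,0],[0,0,1.0,0],[0,0,1.1,0],[0,0,1.1,0],[0,0,1.1,0]],
])

```text
clock: 4.72
position: [0.6092, -0.0208, 0.3596]
tool_rot: [3.141, 0.001, -0.288]
force: [-2.1, 1.6, -2.8]
grip_width: 0.0203
```

```bash
python3 - <<'E'
from workcell import bot
from h import *
s=bot.observe(); print(s["clock"],s["position"],s["force"],s["grip_width"])
f=bot.grab_frame("side"); cv2.imwrite("pics/side4.png",cv2.resize(f["pixels"][120:320,250:450],None,fx=3,fy=3))
f=bot.grab_frame("wrist"); cv2.imwrite("pics/wrist4.png",f["pixels"])
E
```

```text
4.7167 [ 0.60922737 -0.02082121  0.35956211] [-2.13110337  1.59647445 -2.77571241] 0.020265532394576086
```

View pics/side4.png

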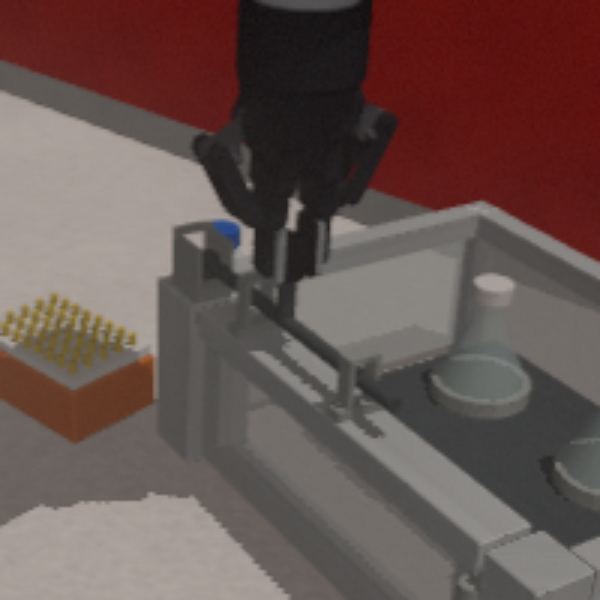

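View pics/wrist4.png

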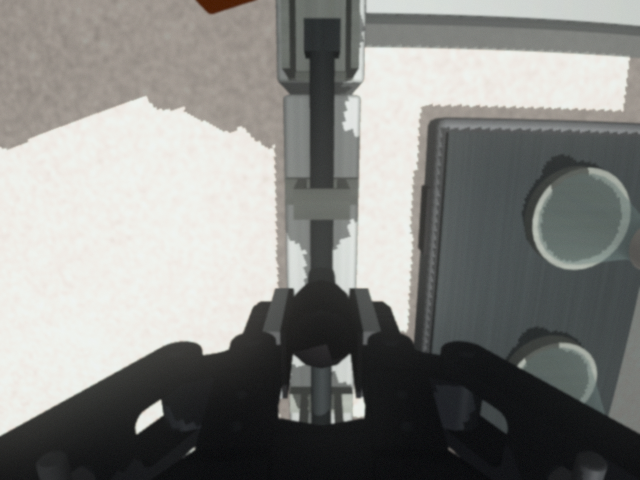

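The rod has risen visibly in its guides, and the force of −2.8 N matches the bolt's weight. Next I draw it back along the gate, about 36 mm, in two parts.

Call:
step_arm([
  [[-0.06,-0.19,0,0],[-0.12,-0.38,0,0],[-0.18,-0.57,0,0],[-0.24,-0.77,0,0],[-0.29,-0.96,0,0],[-0.35,-1.15,0,0],[-0.4,-1.34,0,0],[-0.4,-1.34,0,0]],
])

```text
clock: 5.48
position: [0.6051, -0.0348, 0.3594]
tool_rot: [3.14, 0.001, -0.288]
force: [-2.5, -0.3, -2.3]
grip_width: 0.02
```

Call:
step_arm([
  [[-0.09,-0.29,0,0],[-0.18,-0.58,0,0],[-0.26,-0.86,0,0],[-0.35,-1.15,0,0],[-0.43,-1.44,0,0],[-0.52,-1.73,0,0],[-0.6,-2.0,0,0],[-0.66,-2.2,0,0],[-0.66,-2.2,0,0],[-0.66,-2.2,0,0]],
])

```text
clock: 6.32
position: [0.5984, -0.057, 0.3594]
tool_rot: [3.14, 0.002, -0.288]
force: [-2.2, -0.1, -3.1]
grip_width: 0.02
```

```bash
python3 - <<'E'
from workcell import bot
from h import *
s=bot.observe(); print(s["clock"],s["position"],s["force"],s["grip_width"])
f=bot.grab_frame("side"); cv2.imwrite("pics/side5.png",cv2.resize(f["pixels"][120:320,250:450],None,fx=3,fy=3))
f=bot.grab_frame("wrist"); cv2.imwrite("pics/wrist5.png",f["pixels"])
E
```

```text
6.3167 [ 0.59842199 -0.05703627  0.35941263] [-2.24141314 -0.1019     -3.07917668] 0.020015959701602686
```

View pics/side5.png

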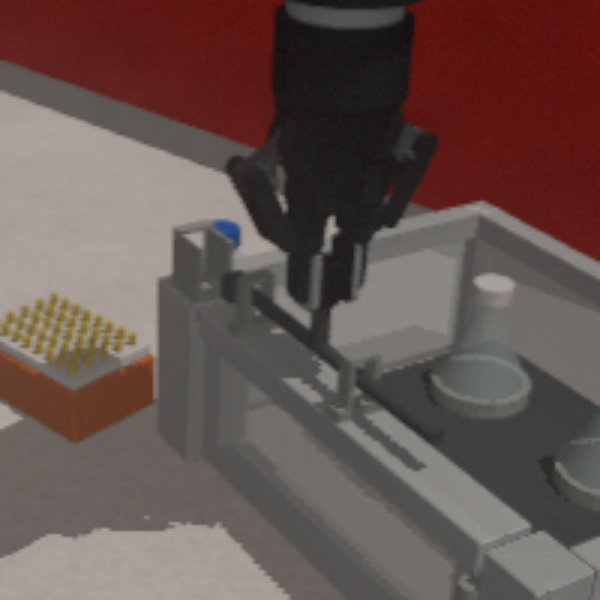

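View pics/wrist5.png

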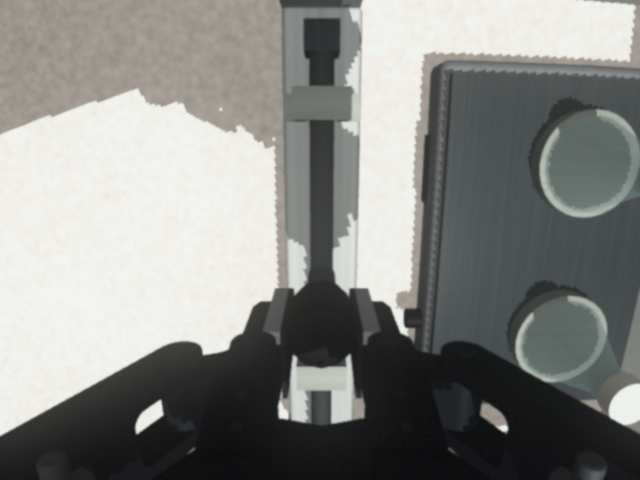

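The nose (side 232,285) is clear of the keeper post and the bolt is drawn about 38 mm. The gate is still shut. The hinge works out at (0.546, −0.2325) and the knob radius at 0.183 m. I swing about 0.29 rad along that arc, turning the tool with the gate.

Call:
step_arm([
  [[-0.44,0.12,0,0.025],[-0.88,0.24,0,0.05],[-1.33,0.34,0,0.075],[-1.78,0.44,0,0.1],[-2.23,0.51,0,0.125],[-2.68,0.59,0,0.15],[-3.13,0.64,0,0.175],[-3.59,0.69,0,0.2],[-4.05,0.72,0,0.225],[-4.5,0.75,0,0.25],[-4.87,0.76,0,0.27],[-5.23,0.77,0,0.29]],
])

```text
clock: 7.42
position: [0.5459, -0.0491, 0.3596]
tool_rot: [3.14, 0.001, 0.004]
force: [6.1, -0.9, -2.7]
grip_width: 0.0203
```

Call:
step_arm([
  [[0,0,0,0],[0,0,0,0],[0,0,0,0],[0,0,0,0],[0,0,0,0],[0,0,0,0]],
])

```text
clock: 7.92
position: [0.546, -0.049, 0.3597]
tool_rot: [3.14, 0.0, 0.005]
force: [4.8, -1.2, -3.0]
grip_width: 0.0201
```

```bash
python3 - <<'E'
from workcell import bot
from h import *
s=bot.observe(); print(s["clock"],s["position"],s["tool_rot"],s["force"],s["grip_width"],abs(s["qd"]).max())
f=bot.grab_frame("side"); cv2.imwrite("pics/side6.png",cv2.resize(f["pixels"][120:420,250:550],None,fx=2,fy=2))
f=bot.grab_frame("top"); cv2.imwrite("pics/top6.png",cv2.resize(f["pixels"][130:340,220:500],None,fx=2.8,fy=2.8))
E
```

```text
7.9167 [ 0.54604969 -0.04900792  0.35971524] [3.14013444e+00 1.62224127e-04 4.51481371e-03] [ 4.79685199 -1.18252409 -3.03903763] 0.020093083945870446 0.001309589199849623
```

View pics/side6.png

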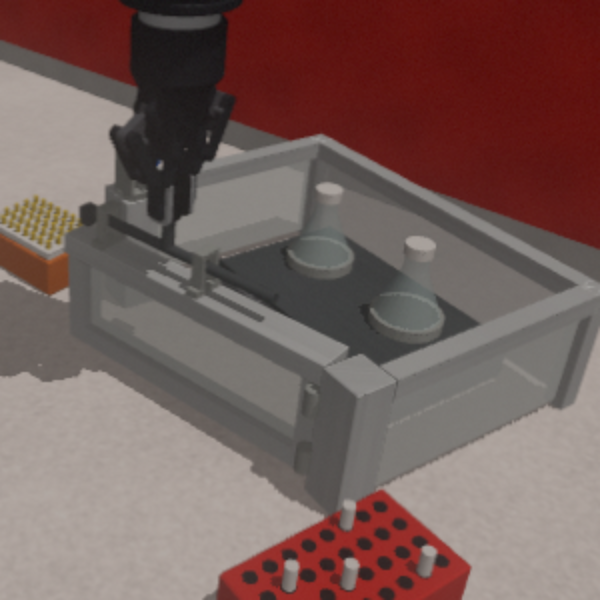

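View pics/top6.png

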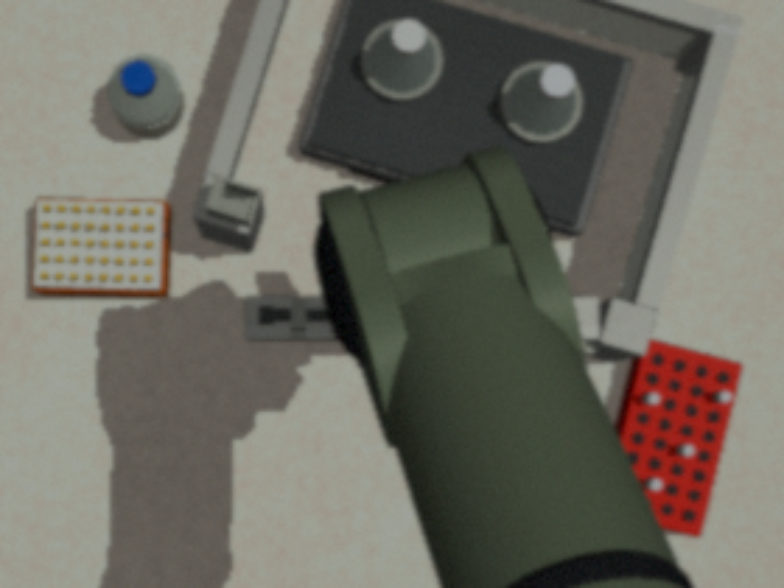

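The gate stands ajar with its rail horizontal in the top view, free edge at (248,318). That is about 0.29 rad. The measured pull of 4.8 N matches the roughly 4.3 N expected from the spring. The bottle, tip box and rack are unmoved, and the arm is still.

```bash
python3 -c "
from workcell import bot
print(bot.job_done())
s=bot.observe(); print(s['clock'],s['position'],s['force'],s['grip_width'])"
```

```text
the job is handed in; nothing more can be done
None
the job is handed in; nothing more can be done
```

The gate is ajar at about 0.29 rad (roughly 8.5 cm at its free edge), and I handed the job in with the gripper still holding it by the bolt knob. The hand-in reports no verdict, and I couldn't read the state afterwards, so these checks are from just before it, at about 7.9 s of the 38 s limit.

- **Bolt:** I lifted it 11 mm, then drew it back about 38 mm with the gate still shut. The tool force readings between moves stayed near the bolt's own weight, so I saw no sign of it catching on the keeper.
- **Gate:** I swung it along its hinge arc, turning the tool with it. The pull settled at 4.8 N against about 4.3 N expected from the spring, and the arm was still with the knob gripped at 20 mm.
- **Bystanders:** In the last top picture the bottle, tip box and tube rack look upright and in place; I judged this by eye.
- **Limits of the checks:** The gate angle, draw and lift come from the tool's movement and the pictures, not from joint readings. My early estimates of the gate's direction differed by up to 3°. I settled on 73.3° from the wrist picture, and the rail then lined up with the jaws.

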